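# Empty the reject chute into the bowl

### The job

Gently push the empty steel bowl at the front of the table along the table top, without gripping or lifting it, until it stands centred under the mouth of the reject chute with its rim at the front of the chute's stand. Then press the black pad on the long end of the chute's lever down so that the heavy flap swings up, and keep it down until all three pralines have slid into the bowl. Finally let the lever come back up under your finger so that the flap shuts without slamming; do not touch the flap or the pralines with your hand, and leave the other things on the table where they are.

Things in the scene. Friction and masses are not known exactly. Their poses are not given: they have to be found in the camera images.
- hopper: Fixed steel reject chute on a stand, open on top, 98 mm wide; its floor slopes down at 35 degrees to the mouth. Origin on the table under it; x points away from the mouth, y to the lever's side (left), z up. Walls: up to z 0.27 at the back, out to x -0.149 at z 0.15. Under the chute the stand's flat front (84 mm wide) is at x -0.043.
- bowl_place (a point): Point on the table top where the bowl's centre has to be: (-0.133, 0, 0) in the frame of hopper, so that the bowl's rim just touches the front of the stand under the chute. Axes as hopper.
- chute_lip (a point): Middle of the lower lip of the chute's mouth, 100 mm above the table.
- flap: Heavy steel flap (1 kg with its weight bar, 86 mm wide, 69 mm high) that closes the mouth of the chute, hinged along its top edge; origin in the middle of the hinge, 171 mm above the table. Its bottom edge swings out towards the robot and up. It falls shut by its own weight, with a slam if the lever is let go. Not to be touched by hand.
- flap_hinge (a joint): Opening angle of the flap in rad: 0 shut, up to about 0.91 with the lever right down. From about 0.5 the pralines have room to slide out.
- lever_hinge (a joint): Angle of the lever (rad): 0 at rest, held there by the flap's weight; grows as the long end is pressed down, stop at 0.54. Its level axis is along x of hopper, through lever_axis. Long end towards +y of hopper; the short end (50 mm) pushes the flap's crank up. The flap opens by about 1.75 times this angle.
- lever_axis (a point): Pivot of the lever on top of a square post (26 mm): at x -0.128, y +0.125, z 0.162 in the frame of hopper. The post stands left of the bowl's place; its foot plate (6 mm thick, 46 mm wide) runs back from it along +x.
- lever_pad (a point): Middle of the top of the black plastic pad on the lever's long end, 175 mm from the lever's axis; pad 44 mm along the lever, 30 mm across. At rest about 225 mm above the table, sloping up 15 degrees towards the lever's end; fully pressed about 90 mm lower, sloping down 16 degrees. Pressing takes 1 to 5 N, more as the flap rises.
- bowl: Empty round steel mixing bowl standing loose and upright at the front right of the table (another one stands fixed at the back), 178 mm across the rim, 77 mm high, its foot 72 mm across, 133 g. Origin in the middle of its underside.
- praline_a: Milk-chocolate praline lying in the chute behind the flap, about 31 x 38 x 15 mm, 16 g; origin in the middle of its underside. When the flap is up it slides out within about a second.
- praline_b: Milk-chocolate praline lying in the chute behind the flap, about 31 x 38 x 15 mm, 16 g; origin in the middle of its underside. When the flap is up it slides out within about a second.
- praline_c: Milk-chocolate praline lying in the chute behind the flap, about 31 x 38 x 15 mm, 16 g; origin in the middle of its underside. When the flap is up it slides out within about a second.
- timer: Bystander: round white kitchen timer with a red dial, 59 mm across, 40 mm high, loose; origin in the middle of its underside.
- thermometer: Bystander: white probe thermometer lying flat, 212 mm long (along its y), 34 mm wide, 19 mm high, loose; origin in the middle of its underside.
- brush: Bystander: flat pastry brush with wooden handle lying flat, 164 mm long (along its y), 36 mm wide, 16 mm high, loose; origin in the middle of its underside.
There are look-alikes about, which are no part of the job. Leave any orange look-alike of the praline_c alone.

How it is judged:
By the outcome, as a careful person would: the job done as asked, in the order asked, and still so for the second after the job is handed in, with the robot touching nothing.
It also fails if it takes over 64 s, if anything falls off the work surface, if the arm or the gripper's body presses on something with over 40 N, if the wrist force passes 120 N, or if a joint passes its speed limit or range.

### The arm

A 6-joint arm with a two-finger parallel gripper is mounted at the origin on a cart in front of the work surface, level with it; the furniture and walls round the work are solid. World frame = base frame: x ahead of the robot, y to its left, z up, the work surface at z = 0. Lengths are in mm, angles in rad, forces in N, time in s.
With the tool pointing down it reaches from about 350 to 975 mm from the base axis. Payload 7.1 kg.
Tool frame: the origin (TCP) lies on the centre line of the jaws, within the pads' length; the fingertips stand 17 mm ahead of it and the grasp point (between the pads) lies 2 mm behind it (tip_extent is the distance from the TCP to the fingertips, in mm); z points along the fingers, y is the line along which they close (so a half turn about z gives the same grasp; the last joint's range is limited). The gripper opens to 88 mm and grips with 3 to 60 N. Pads are 20 mm wide; open, the fingers measure 115 mm over their backs; the gripper's body (75 mm by 178 mm) begins 61 mm behind the grasp point.
Start: joints at [1.125, 0.423, 1.63, -0, 1.089, -0.019], TCP at [258.693, 568.932, 239.675] pointing down, gripper open.
Joint ranges: [-3, 3], [-0.9, 2.11], [0.09, 2.58], [-1.31, 4.45], [0.11, 2.69], [-2.54, 2.54]. Speed limits (rad/s): [2.39, 2.39, 3.01, 3.14, 3.14, 3.14].

### API

Orientations are given as a rotation vector (axis times angle).
In Python, from workcell import get_obs, get_image, camera_model, close_job, look_for, outline_of, pinpoint, tip_extent gives the robot as it stands.
- The arm moves only by the shell command python3 -m jog 'ROWS'. ROWS is text: rows parted by semicolons, each of 7 numbers parted by spaces: the shift along the tool's x, y, z as a fraction of full scale, then the turn, a rotation vector about the tool's x, y, z as a fraction of full scale, then the closure, from -1 (fully open) to 1 (shut). A call has 1 to 8 rows; each row is the pose to reach, as a shift and turn from the pose commanded when the call began, along the tool's axes at that moment; what a row does not reach only later rows make up. Full scale, the value 1, is 0.2 m for a shift and 30 degrees for a turn. A row lasts 1/10 s, in which the tool goes at most 50 mm and 8.59 degrees, less where a joint would pass 70% of its speed; a pose out of reach is approached as far as the arm can. A call with a number of a shift or a turn outside -1 to 1 is refused whole. A call with a gripper value outside its range is refused whole. The fingers move at their own pace and stop on an object; the grip force is fixed at half the most. Time passes only in rows, so rows that repeat a pose let the fingers close. It gives the time, the measured TCP pose, the force, the opening and the grip force at its end, in the units of the state.
- get_obs(): the state, without advancing time (a new reading comes with each control period).
- get_image(name): name is "side" or "top"; returns the picture (420x560x3 uint8, red, green, blue); there is no depth.
- camera_model(name): a dict with "fx", "fy", "cx", "cy" (pixels), "dist_coeffs" ([k1, k2, p1, p2, k3] as OpenCV has them; the pictures are not rectified), "origin" and "orientation" of the camera in the world. Camera axes: x right, y down, z forward; pixel columns grow to the right and rows downward; lengths in mm; the calibration is good to about 2 mm. A picture is of the moment at which its call begins. camera_model takes no time and is no camera call.
- close_job(): hands the job in; it is judged then, once.
Trained networks look in the newest picture that a camera, given by its name, has taken for a name from the list of things; names that differ only in an ending like _2 or _b are one class to them, and where a whole thing is asked for, a point or a joint stands for the part that bears it (a point fixed in the world has none). Each returns a list of dicts, best first, with "confidence" (0 to 1); they miss things now and then, are a little off and sometimes report something else, mostly with a low value. They report only what shows in the picture. A call takes as long as a camera call. They do not tell look-alikes from the thing itself.
- look_for(target, camera): "xyz" ([x, y, z] in mm, in the coordinates of the camera as it stood for that picture, good to about 4 mm: the middle of the surface that is visible of it).
- outline_of(target, camera): "mask" (420x560 bool, what is visible of it).
- pinpoint(target, camera): "xyz" ([x, y, z] in mm, in the coordinates of the camera as it stood for that picture, good to about 4 mm: a listed point, or the origin of a listed thing).
The state is a dict: "t": time; "qpos": joint angles; "qvel": joint speeds; "joint_torque": joint torques, N m; "ee_pos": TCP position; "orientation": TCP orientation; "ft_force": force on the tool from outside, world axes, zero at the start; "moment": the same for the moment, N m; "width": finger opening in mm; "grasp_force": force on a finger pad.
Only numpy, scipy, OpenCV 4.12 (cv2) and the standard library are available. Lean on these libraries where they do the work, as an engineer would, in place of code of your own. Each camera call takes 0.05 s, during which the arm holds its last target. There are 200 camera calls.

## Working session

There is one attempt and no reset: what is moved stays moved. The work goes in short steps, Python scripts to look and compute and a shell command to move; the robot and the scene stay as the last step left them, time stands still between calls to the robot, and variables do not carry over. Pictures are saved under pics/ and viewed, at most 10 in all, crops included, and the job is handed in when it is done.

```bash
mkdir -p pics
cat > h.py <<'E'
import numpy as np,cv2
from scipy.spatial.transform import Rotation as R
from workcell import *
def cam(n):
    m=camera_model(n);o=np.array(m['orientation'],float)
    Rm=R.from_rotvec(o).as_matrix() if o.size==3 else o.reshape(3,3)
    return m,Rm,np.array(m['origin'],float)
def w(n,p):
    m,Rm,o=cam(n);return Rm@np.array(p)+o
def px(n,P):
    m,Rm,o=cam(n);K=np.array([[m['fx'],0,m['cx']],[0,m['fy'],m['cy']],[0,0,1.]])
    return cv2.projectPoints((np.atleast_2d(np.array(P,float))-o)@Rm,np.zeros(3),np.zeros(3),K,np.array(m['dist_coeffs']))[0][:,0]
def ray(n,uv,z):
    m,Rm,o=cam(n);K=np.array([[m['fx'],0,m['cx']],[0,m['fy'],m['cy']],[0,0,1.]])
    u=cv2.undistortPoints(np.array(uv,float).reshape(-1,1,2),K,np.array(m['dist_coeffs']))[:,0]
    d=np.c_[u,np.ones(len(u))]@Rm.T
    return o+d*((z-o[2])/d[:,2])[:,None]
def tool(P,pos=None,rv=None):
    s=get_obs();return R.from_rotvec(s['orientation']).inv().apply(np.array(P)-s['ee_pos'])/200
E
python3 - <<'E'
from h import *
np.set_printoptions(precision=1,suppress=True)
s=get_obs();print(s['t'],s['ee_pos'],s['orientation'],R.from_rotvec(s['orientation']).as_matrix(),s['width'],tip_extent)
ims=[get_image(n) for n in('top','side')]
for n,i in zip(('top','side'),ims):
    cv2.imwrite(f'pics/{n}0.png',i[...,::-1]);print(n,camera_model(n)['origin'],camera_model(n)['orientation'])
for n in('top','side'):
  for t in('bowl','hopper','bowl_place','chute_lip','lever_axis','lever_pad','flap','timer','thermometer','brush'):
    print(n,t,[(round(d['confidence'],2),w(n,d['xyz'])) for d in pinpoint(t,n)[:3]])
E
```

```text
0.0 [258.5 568.5 238.9] [-0.7 -3.1  0. ] [[-0.9  0.4 -0. ]
 [ 0.4  0.9 -0. ]
 [ 0.  -0.  -1. ]] 87.5948160619419 17.0
top [ 450.1  -70.6 1307.6] [-2.2  2.2 -0.1]
side [387.1 779.4 947.1] [-0.3  2.8 -1.2]
top bowl [(0.87, array([ 497.7, -283. ,   -2.9]))]
top hopper [(0.93, array([ 649.5, -118.8,   -1.4]))]
top bowl_place [(0.47, array([ 499.5, -284.2,   -3. ])), (0.18, array([ 545.5, -143. ,  170.5]))]
top chute_lip [(0.78, array([ 542.5, -148.6,   97.8]))]
top lever_axis [(0.59, array([496.9, -28.9, 158.3]))]
top lever_pad [(0.94, array([457.9, 134. , 221.7]))]
top flap [(0.75, array([ 550.8, -144.8,  168.4])), (0.66, array([407.4,  57.7,  -2.6]))]
top timer [(0.6, array([409.2,  57.6,  -0.6]))]
top thermometer [(0.65, array([412.6, 206.5,  -1.5])), (0.27, array([ 548.5, -146.2,  172. ]))]
top brush []
side bowl [(0.81, array([ 499. , -284.9,   -0.8]))]
side hopper [(0.65, array([ 652.4, -123.4,    3.6]))]
side bowl_place []
side chute_lip [(0.64, array([ 542.8, -146.5,   98.6]))]
side lever_axis [(0.89, array([504. , -23.9, 159.1]))]
side lever_pad [(0.58, array([466.5, 133.6, 223.1]))]
side flap [(0.76, array([ 554.6, -146.9,  172. ])), (0.68, array([ 497.7, -284.8,   -1.9])), (0.27, array([504.5, -26.1, 160.2]))]
side timer [(0.74, array([408.5,  53.8,  -5.2]))]
side thermometer [(0.8, array([413.2, 204.1,   4.9]))]
side brush [(0.82, array([ 386.7, -147.5,   -2.8]))]
```

```bash
python3 -m jog --help 2>&1 | head -5; ls
```

```text
schema error: expected rows of numbers
h.py
pics
```

View pics/top0.png

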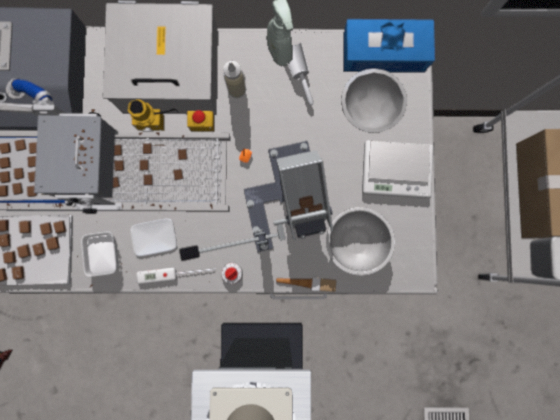

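View pics/side0.png

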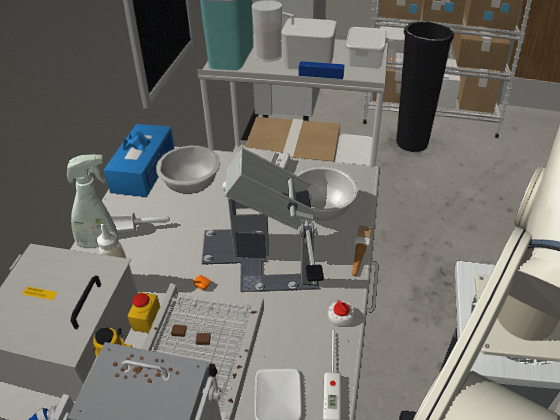

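Run:
```python
from h import *
from scipy.optimize import least_squares
np.set_printoptions(precision=3,suppress=True)
# known local points & measurements
L=np.array([[0,0],[0,0],[-.128,.125],[-.128,.125],[-.128,.125+.175*np.cos(.26)],[-.128,.125+.175*np.cos(.26)]])*1000
M=np.array([[649.5,-118.8],[652.4,-123.4],[496.9,-28.9],[504,-23.9],[457.9,134],[466.5,133.6]])
f=lambda p:((L@np.array([[np.cos(p[2]),np.sin(p[2])],[-np.sin(p[2]),np.cos(p[2])]])+p[:2])-M).ravel()
r=least_squares(f,[650,-120,0]);p=r.x;print(p,f(p).reshape(-1,2))
A=np.array([[np.cos(p[2]),-np.sin(p[2])],[np.sin(p[2]),np.cos(p[2])]])
for q in((-133,0),(-128,125),(-128,294),(-149,0),(-149,49),(-115,0)):print(q,A@q+p[:2])
print('inv lip',A.T@([542.6,-147.5]-p[:2]),'flap',A.T@([552.7,-145.8]-p[:2]))
```

```text
[ 652.246 -121.686    0.225] [[ 2.746 -2.886]
 [-0.154  1.714]
 [ 2.662  0.47 ]
 [-4.438 -4.53 ]
 [ 3.892  2.416]
 [-4.708  2.816]]
(-133, 0) [ 522.606 -151.39 ]
(-128, 125) [499.562 -28.43 ]
(-128, 294) [461.818 136.301]
(-149, 0) [ 507.01  -154.963]
(-149, 49) [ 496.066 -107.201]
(-115, 0) [ 540.151 -147.37 ]
inv lip [-112.642   -0.674] flap [-102.418   -1.273]
```

The top view shows the bowl at pixel (362,240), the chute mouth at about (308,222), and the lever running from the post (262,240) to the pad (189,253). The brush lies at (305,284), the timer at (232,273) and the thermometer at (175,275). The side view agrees, and the fitted hopper pose is (652, -122), yaw 0.225. Plan: push +y from the bowl's right, then push along the hopper's +x from the front.

```bash
cat >> h.py <<'E'
def rot(fx,tilt=0):
    "tool x along azimuth fx(rad) in plane, z down leaning forward (tips ahead along +x) by tilt deg"
    t=np.radians(tilt);h=np.array([np.cos(fx),np.sin(fx),0]);u=np.array([0,0,1.])
    z=-u*np.cos(t)+h*np.sin(t);x=h*np.cos(t)+u*np.sin(t)
    return R.from_matrix(np.c_[x,np.cross(z,x),z])
def plan(ways,start=None):
    "ways: list of (pos, Rot). prints one call per split leg, fractions"
    s=get_obs();p=np.array(s['ee_pos']) if start is None else start[0];q=R.from_rotvec(s['orientation']) if start is None else start[1]
    for P,Q in ways:
        P=np.array(P,float)
        while 1:
            d=q.inv().apply(P-p)/200;r=(q.inv()*Q).as_rotvec()/np.radians(30)
            k=max(1,abs(d).max(),abs(r).max()*1.0)
            if k>1:k=np.ceil(k)
            print(np.round(np.r_[d,r]/k,3).tolist(),'mm',round(np.linalg.norm(d)*200/k),'->',np.round(p+(P-p)/k))
            q=q*R.from_rotvec(r/k*np.radians(30));p=p+(P-p)/k
            if k==1:break
E
python3 - <<'E'
from h import *
Q=rot(np.pi/2,10)
plan([([300,420,320],R.from_rotvec(get_obs()['orientation'])),([400,-100,320],Q),([495,-415,240],Q),([495,-415,75],Q)])
E
```

```text
[-0.496, -0.592, -0.402, 0.0, 0.0, 0.0] mm 174 -> [300. 420. 320.]
[-0.51, -0.72, -0.0, -0.064, 0.099, 0.726] mm 177 -> [333. 247. 320.]
[-0.74, -0.478, -0.053, -0.064, 0.099, 0.726] mm 177 -> [367.  73. 320.]
[-0.86, -0.168, -0.106, -0.064, 0.099, 0.726] mm 177 -> [ 400. -100.  320.]
[-0.81, 0.238, 0.06, -0.0, 0.0, 0.0] mm 169 -> [ 448. -258.  280.]
[-0.81, 0.238, 0.06, 0.0, 0.0, 0.0] mm 169 -> [ 495. -415.  240.]
[-0.143, 0.0, 0.812, 0.0, 0.0, 0.0] mm 165 -> [ 495. -415.   75.]
```

```bash
python3 -m jog '-0.5 -0.59 -0.4 0 0 0 0;-0.5 -0.59 -0.4 0 0 0 0;-0.5 -0.59 -0.4 0 0 0 0;-0.5 -0.59 -0.4 0 0 0 0;-0.5 -0.59 -0.4 0 0 0 0'
python3 -m jog '-0.51 -0.72 0 -0.064 0.1 0.726 0;-0.51 -0.72 0 -0.064 0.1 0.726 0;-0.51 -0.72 0 -0.064 0.1 0.726 0;-0.51 -0.72 0 -0.064 0.1 0.726 0;-0.51 -0.72 0 -0.064 0.1 0.726 0'
python3 -m jog '-0.74 -0.48 -0.05 -0.064 0.1 0.726 0;-0.74 -0.48 -0.05 -0.064 0.1 0.726 0;-0.74 -0.48 -0.05 -0.064 0.1 0.726 0;-0.74 -0.48 -0.05 -0.064 0.1 0.726 0;-0.74 -0.48 -0.05 -0.064 0.1 0.726 0'
python3 -m jog '-0.86 -0.17 -0.1 -0.064 0.1 0.726 0;-0.86 -0.17 -0.1 -0.064 0.1 0.726 0;-0.86 -0.17 -0.1 -0.064 0.1 0.726 0;-0.86 -0.17 -0.1 -0.064 0.1 0.726 0;-0.86 -0.17 -0.1 -0.064 0.1 0.726 0'
python3 - <<'E'
from h import *
Q=rot(np.pi/2,10)
s=get_obs();print((R.from_rotvec(s['orientation']).inv()*Q).as_rotvec())
plan([([495,-415,240],Q),([495,-415,70],Q)])
E
```

```text
t: 1.6
ee_pos: [301.9, 418.7, 321.8]
orientation: [0.669, 3.068, 0.004]
ft_force: [0.1, -0.1, 0.3]
width: 51.2
grasp_force: 0.0
t: 2.1
ee_pos: [334.3, 245.0, 319.3]
orientation: [-1.221, -2.846, -0.067]
ft_force: [0.1, 0.8, -0.1]
width: 44.2
grasp_force: 0.0
t: 2.6
ee_pos: [368.5, 71.9, 318.8]
orientation: [-1.713, -2.527, -0.131]
ft_force: [0.5, 0.6, -0.1]
width: 43.9
grasp_force: 0.0
t: 3.1
ee_pos: [402.1, -101.5, 317.2]
orientation: [-2.131, -2.127, -0.188]
ft_force: [-0.3, 0.6, 0.2]
width: 43.9
grasp_force: 0.0
[-0.00015026 -0.00196095 -0.00193707]
[-0.805, 0.234, 0.052, -0.0, -0.002, -0.002] mm 168 -> [ 449. -258.  279.]
[-0.805, 0.233, 0.053, -0.0, -0.002, -0.002] mm 168 -> [ 495. -415.  240.]
[-0.148, 0.0, 0.837, -0.0, 0.0, -0.0] mm 170 -> [ 495. -415.   70.]
```

```bash
python3 -m jog '-0.8 0.234 0.052 0 0 0 0;-0.8 0.234 0.052 0 0 0 0;-0.8 0.234 0.052 0 0 0 0;-0.8 0.234 0.052 0 0 0 0;-0.8 0.234 0.052 0 0 0 0'
python3 -m jog '-0.8 0.234 0.052 0 0 0 0;-0.8 0.234 0.052 0 0 0 0;-0.8 0.234 0.052 0 0 0 0;-0.8 0.234 0.052 0 0 0 0;-0.8 0.234 0.052 0 0 0 0'
python3 -m jog '-0.148 0 0.837 0 0 0 0;-0.148 0 0.837 0 0 0 0;-0.148 0 0.837 0 0 0 0;-0.148 0 0.837 0 0 0 0;-0.148 0 0.837 0 0 0 0'
python3 - <<'E'
from h import *
i=get_image('top');j=get_image('side')
cv2.imwrite('pics/1.png',np.hstack([cv2.resize(i[160:330,240:440],(400,340)),cv2.resize(j[120:290,240:440],(400,340))])[...,::-1])
for n in('top','side'):print([(d['confidence'],np.round(w(n,d['xyz']))) for d in pinpoint('bowl',n)[:3]])
plan([([498,-260,70],rot(np.pi/2,10))])
E
```

```text
t: 3.6
ee_pos: [448.3, -255.5, 277.9]
orientation: [-2.127, -2.127, -0.188]
ft_force: [0.2, 0.6, 0.8]
width: 43.8
grasp_force: 0.0
t: 4.1
ee_pos: [495.0, -410.5, 240.0]
orientation: [-2.127, -2.128, -0.188]
ft_force: [-0.7, 0.5, -0.1]
width: 43.7
grasp_force: 0.0
t: 4.6
ee_pos: [492.7, -406.5, 68.5]
orientation: [-2.122, -2.126, -0.188]
ft_force: [1.4, 0.7, 0.3]
width: 44.0
grasp_force: 0.0
[(0.93, array([ 498., -283.,   -1.])), (0.5, array([ 385., -142.,   -4.]))]
[(0.59, array([ 498., -287.,   -3.]))]
[0.741, 0.015, 0.148, 0.004, 0.001, 0.004] mm 151 -> [ 498. -260.   70.]
```

View pics/1.png

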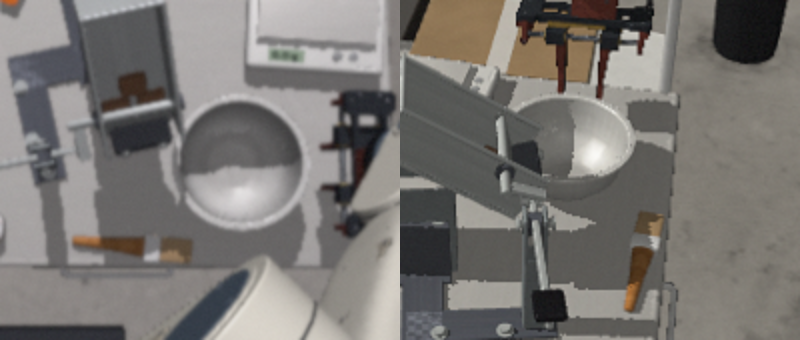

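The hand is right of the bowl with the fingers lined up. The bowl is at (498,-285) and the flap's bar is at crop (137,113). I'll push slowly along +y.

```bash
python3 -m jog '0.04 0.015 0.008 0 0 0 0;0.08 0.015 0.015 0 0 0 0;0.11 0.015 0.02 0 0 0 0;0.135 0.015 0.024 0 0 0 0;0.16 0.015 0.028 0 0 0 0;0.185 0.015 0.033 0 0 0 0;0.21 0.015 0.037 0 0 0 0;0.235 0.015 0.041 0 0 0 0'
python3 -m jog '0.025 0 0.0044 0 0 0 0;0.05 0 0.009 0 0 0 0;0.075 0 0.013 0 0 0 0;0.1 0 0.0176 0 0 0 0;0.125 0 0.022 0 0 0 0;0.145 0 0.0255 0 0 0 0;0.16 0 0.028 0 0 0 0;0.17 0 0.03 0 0 0 0'
python3 - <<'E'
from h import *
for n in('top','side'):
  get_image(n);print([(d['confidence'],np.round(w(n,d['xyz']),1)) for d in pinpoint('bowl',n)[:3]])
print(get_obs()['ee_pos'])
E
```

```text
t: 5.6
ee_pos: [496.9, -363.2, 71.1]
orientation: [-2.129, -2.129, -0.188]
ft_force: [-0.4, -1.1, 0.2]
width: 44.0
grasp_force: 0.4
t: 6.4
ee_pos: [496.8, -328.6, 71.2]
orientation: [-2.128, -2.13, -0.188]
ft_force: [-0.7, -1.0, 0.7]
width: 43.8
grasp_force: 0.4
[(0.94, array([ 500.8, -231.3,   -2. ])), (0.29, array([ 592.3, -139. ,  134. ]))]
[(0.87, array([ 499.2, -232.7,   -3.3]))]
[ 496.73739464 -328.83023487   71.09348916]
```

```bash
python3 -m jog '0.025 0 0.0044 0 0 0 0;0.05 0.002 0.009 0 0 0 0;0.075 0.003 0.013 0 0 0 0;0.1 0.004 0.0176 0 0 0 0;0.125 0.005 0.022 0 0 0 0;0.15 0.006 0.026 0 0 0 0;0.17 0.006 0.03 0 0 0 0;0.185 0.006 0.0326 0 0 0 0'
python3 -m jog '0.025 0 0.0044 0 0 0 0;0.05 0 0.009 0 0 0 0;0.075 0 0.013 0 0 0 0;0.1 0 0.0176 0 0 0 0;0.125 0 0.022 0 0 0 0;0.145 0 0.0255 0 0 0 0;0.16 0 0.028 0 0 0 0;0.17 0 0.03 0 0 0 0'
python3 - <<'E'
from h import *
for n in('top','side'):
  get_image(n)
  for t in('bowl','hopper','chute_lip','lever_axis'):
    print(n,t,[(d['confidence'],np.round(w(n,d['xyz']),1)) for d in pinpoint(t,n)[:2]])
p=np.array(get_obs()['ee_pos']);print(p)
Q0=R.from_rotvec(get_obs()['orientation'])
az=.225;plan([(p+[0,-25,0],Q0),(p+[0,-25,70],Q0),([395,-300,150],rot(az)),([370,-187,150],rot(az)),([370,-187,68],rot(az))])
E
```

```text
t: 7.4
ee_pos: [498.0, -290.9, 71.2]
orientation: [-2.128, -2.13, -0.188]
ft_force: [-0.5, -2.1, 1.1]
width: 43.8
grasp_force: 0.4
t: 8.2
ee_pos: [498.0, -256.6, 71.3]
orientation: [-2.128, -2.13, -0.188]
ft_force: [0.7, -1.3, 0.7]
width: 43.6
grasp_force: 0.4
top bowl [(0.91, array([ 5.013e+02, -1.596e+02, -4.000e-01]))]
top hopper [(0.56, array([ 650.2, -118.2,    1.7]))]
top chute_lip [(0.77, array([ 540. , -149.1,   96.4]))]
top lever_axis [(0.84, array([498.5, -28.7, 161. ]))]
side bowl [(0.61, array([ 500.1, -160.4,    0. ])), (0.41, array([ 384.3, -145.6,   -1.2]))]
side hopper [(0.66, array([ 651.6, -123.4,    1.5])), (0.61, array([500. , -25.3, 161.9]))]
side chute_lip [(0.72, array([ 540.3, -145. ,   96.7]))]
side lever_axis [(0.93, array([500. , -27.7, 159.7]))]
[ 497.89216507 -256.89771835   71.26089716]
[-0.123, -0.0, -0.022, 0.0, 0.0, 0.0] mm 25 -> [ 498. -282.   71.]
[0.061, -0.0, -0.345, 0.0, 0.0, 0.0] mm 70 -> [ 498. -282.  141.]
[-0.027, -0.172, -0.02, -0.076, -0.095, 0.855] mm 35 -> [ 464. -288.  144.]
[-0.099, -0.142, -0.023, -0.076, -0.095, 0.855] mm 35 -> [ 429. -294.  147.]
[-0.152, -0.084, -0.021, -0.076, -0.095, 0.855] mm 35 -> [ 395. -300.  150.]
[0.004, -0.579, -0.0, 0.0, 0.0, -0.0] mm 116 -> [ 370. -187.  150.]
[0.0, 0.0, 0.41, -0.0, 0.0, -0.0] mm 82 -> [ 370. -187.   68.]
```

```bash
python3 -m jog '-0.06 0 -0.01 0 0 0 0;-0.123 0 -0.022 0 0 0 0;-0.123 0 -0.022 0 0 0 0;-0.1 0 -0.2 0 0 0 -1;-0.062 0 -0.367 0 0 0 -1;-0.062 0 -0.367 0 0 0 -1;-0.062 0 -0.367 0 0 0 -1'
python3 -m jog '-0.027 -0.172 -0.02 -0.076 -0.095 0.855 -1;-0.027 -0.172 -0.02 -0.076 -0.095 0.855 -1;-0.027 -0.172 -0.02 -0.076 -0.095 0.855 -1;-0.027 -0.172 -0.02 -0.076 -0.095 0.855 -1'
python3 -m jog '-0.1 -0.142 -0.023 -0.076 -0.095 0.855 -1;-0.1 -0.142 -0.023 -0.076 -0.095 0.855 -1;-0.1 -0.142 -0.023 -0.076 -0.095 0.855 -1;-0.1 -0.142 -0.023 -0.076 -0.095 0.855 -1'
python3 -m jog '-0.152 -0.084 -0.02 -0.076 -0.095 0.855 -1;-0.152 -0.084 -0.02 -0.076 -0.095 0.855 -1;-0.152 -0.084 -0.02 -0.076 -0.095 0.855 -1;-0.152 -0.084 -0.02 -0.076 -0.095 0.855 -1'
python3 - <<'E'
from h import *
az=.225;print(get_obs()['qpos'])
plan([([385,-183,150],rot(az)),([385,-183,68],rot(az))])
E
```

```text
t: 9.4
ee_pos: [498.3, -282.4, 142.0]
orientation: [-2.13, -2.13, -0.188]
ft_force: [0.1, 0.6, -0.5]
width: 72.2
grasp_force: 0.0
t: 9.8
ee_pos: [462.5, -287.2, 143.1]
orientation: [-2.584, -1.619, -0.13]
ft_force: [0.9, -0.6, -0.5]
width: 87.9
grasp_force: 0.0
t: 10.2
ee_pos: [428.8, -293.6, 146.6]
orientation: [-2.921, -1.025, -0.067]
ft_force: [0.4, -0.2, 0.7]
width: 88.0
grasp_force: 0.0
t: 10.6
ee_pos: [394.9, -299.8, 149.7]
orientation: [-3.12, -0.36, 0.001]
ft_force: [-0.1, 0.7, 0.0]
width: 87.9
grasp_force: 0.0
[-6.73190295e-01  3.70940604e-01  1.97565538e+00 -3.78558314e-04
  7.95961262e-01  6.68178766e-01]
[0.085, -0.58, -0.001, -0.001, 0.002, 0.009] mm 117 -> [ 385. -183.  150.]
[0.0, -0.0, 0.41, 0.0, 0.0, -0.0] mm 82 -> [ 385. -183.   68.]
```

```bash
python3 -m jog '0.085 -0.58 0 0 0 0 -1;0.085 -0.58 0 0 0 0 -1;0.085 -0.58 0 0 0 0 -1;0.085 -0.58 0 0 0 0 -1;0.085 -0.58 0.2 0 0 0 -1;0.085 -0.58 0.41 0 0 0 -1;0.085 -0.58 0.41 0 0 0 -1'
python3 -m jog '0.04 0 0 0 0 0 -1;0.07 0 0 0 0 0 -1;0.1 0 0 0 0 0 -1;0.125 0 0 0 0 0 -1;0.15 0 0 0 0 0 -1;0.17 0 0 0 0 0 -1;0.19 0 0 0 0 0 -1;0.2 0 0 0 0 0 -1'
python3 - <<'E'
from h import *
i=get_image('top');j=get_image('side')
cv2.imwrite('pics/2.png',np.hstack([cv2.resize(i[160:330,200:400],(400,340)),cv2.resize(j[120:290,200:400],(400,340))])[...,::-1])
for n in('top','side'):print([(d['confidence'],np.round(w(n,d['xyz']),1)) for d in pinpoint('bowl',n)[:3]])
print(get_obs()['ee_pos'])
E
```

```text
t: 11.3
ee_pos: [383.1, -182.6, 63.8]
orientation: [-3.116, -0.359, 0.013]
ft_force: [-1.1, 0.7, 0.5]
width: 87.7
grasp_force: 0.0
t: 12.1
ee_pos: [424.9, -174.2, 68.1]
orientation: [3.121, 0.352, -0.0]
ft_force: [-0.3, 0.3, 0.7]
width: 87.8
grasp_force: 0.5
[(0.77, array([ 5.088e+02, -1.513e+02, -1.000e-01])), (0.5, array([499.2, -29.2, 162.1]))]
[(0.65, array([ 508.8, -153.4,   -2.6]))]
[ 424.50428392 -174.21751642   67.86584191]
```

View pics/2.png

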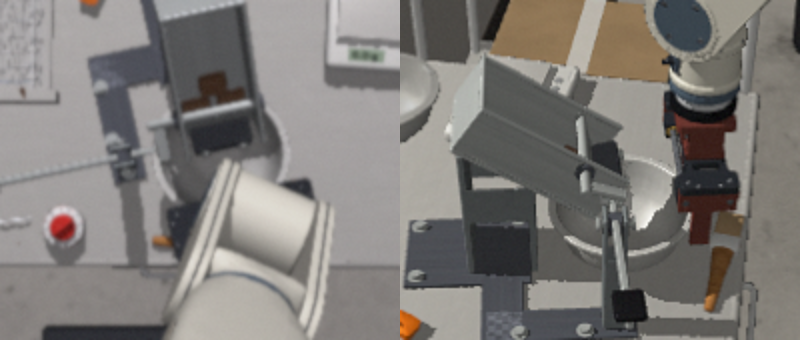

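The bowl is nestled in the open fingers at the mouth, about 13 mm short. I'll continue slowly and watch the force.

```bash
python3 -m jog '0.015 0 0 0 0 0 -1;0.03 0 0 0 0 0 -1;0.04 0 0 0 0 0 -1;0.05 0 0 0 0 0 -1;0.056 0 0 0 0 0 -1;0.06 0 0 0 0 0 -1'
python3 -m jog '0.005 0 0 0 0 0 -1;0.005 0 0 0 0 0 -1'
python3 - <<'E'
from h import *
for n in('top','side'):
  get_image(n);print([(d['confidence'],np.round(w(n,d['xyz']),1)) for d in pinpoint('bowl',n)[:3]])
print(get_obs()['ee_pos'],get_obs()['ft_force'])
E
```

```text
t: 12.9
ee_pos: [436.4, -171.6, 68.0]
orientation: [3.121, 0.352, -0.0]
ft_force: [-0.8, -0.5, 0.7]
width: 87.4
grasp_force: 0.4
t: 13.1
ee_pos: [437.4, -171.4, 68.0]
orientation: [3.121, 0.352, -0.0]
ft_force: [0.1, 0.6, 1.0]
width: 87.9
grasp_force: 0.3
[(0.74, array([ 517.2, -148.9,   -2.1]))]
[(0.74, array([ 521.1, -150.5,   -2.5]))]
[ 437.3122802  -171.44617934   68.00109604] [0.02760063 0.34603629 0.00218689]
```

```bash
for k in 1; do python3 -m jog '0.005 0 0 0 0 0 -1;0.005 0 0 0 0 0 -1'; done
python3 -m jog '0.005 0 0 0 0 0 -1;0.005 0 0 0 0 0 -1'
python3 -m jog '0.005 0 0 0 0 0 -1;0.005 0 0 0 0 0 -1'
```

```text
t: 13.5
ee_pos: [438.3, -171.2, 68.0]
orientation: [3.121, 0.352, -0.0]
ft_force: [-1.5, 0.2, 0.7]
width: 87.5
grasp_force: 0.4
t: 13.7
ee_pos: [439.3, -171.0, 68.0]
orientation: [3.121, 0.352, -0.0]
ft_force: [-1.4, 0.0, -0.4]
width: 87.9
grasp_force: 0.4
t: 13.9
ee_pos: [440.3, -170.8, 68.0]
orientation: [3.121, 0.352, -0.0]
ft_force: [-1.9, -0.7, 0.5]
width: 87.5
grasp_force: 0.4
```

```bash
python3 -m jog '0.005 0 0 0 0 0 -1;0.005 0 0 0 0 0 -1'
python3 -m jog '0.005 0 0 0 0 0 -1;0.005 0 0 0 0 0 -1'
python3 - <<'E'
from h import *
for n in('top','side')*3:
  get_image(n)
  print(n,[np.round(w(n,pinpoint(t,n)[0]['xyz']),1) for t in ('bowl','chute_lip','hopper')])
print(get_obs()['ee_pos'],get_obs()['ft_force'])
E
```

```text
t: 14.1
ee_pos: [441.1, -170.5, 68.0]
orientation: [3.121, 0.352, -0.001]
ft_force: [-1.1, -0.8, 0.1]
width: 87.6
grasp_force: 0.6
t: 14.3
ee_pos: [441.5, -170.2, 67.9]
orientation: [3.122, 0.352, -0.003]
ft_force: [-3.8, -2.4, 1.7]
width: 88.2
grasp_force: 2.1
top [array([ 524.3, -146.6,   -2.3]), array([ 538.2, -146. ,   94.2]), array([ 649.1, -118.9,    1.1])]
side [array([ 5.245e+02, -1.503e+02, -4.000e-01]), array([ 539.9, -145.8,   98.2]), array([ 650.5, -125.8,    0.8])]
top [array([ 523.3, -150. ,   -1.7]), array([ 540.5, -148.4,   98.8]), array([ 649.8, -120.6,    1.5])]
side [array([ 537.5, -149.3,  100.6]), array([ 542.8, -146.7,  100.2]), array([ 651.8, -125.7,    4.7])]
top [array([ 524.4, -147.7,   -0.6]), array([ 539.8, -146.3,   97.1]), array([ 650.8, -125.5,    0.8])]Traceback (most recent call last):
  File "<stdin>", line 4, in <module>
IndexError: list index out of range
```

Contact with the stand has been felt (about 4.5 N) and the bowl stands at about (524,-150). I'll back off and go above the lever pad.

```bash
python3 -m jog '-0.03 0 0 0 0 0 -1;-0.08 0 0 0 0 0 -1;-0.15 0 0 0 0 0 -1;-0.23 0 0 0 0 0 -1;-0.28 0 0 0 0 0 -1;-0.28 0 -0.2 0 0 0 -1;-0.28 0 -0.4 0 0 0 0'
python3 - <<'E'
from h import *
plan([([390,-150,300],rot(.225)),([462,135,300],rot(.225))])
E
```

```text
t: 16.2
ee_pos: [385.5, -182.5, 147.9]
orientation: [-3.12, -0.35, 0.006]
ft_force: [1.3, -0.3, 1.1]
width: 82.6
grasp_force: 0.0
[0.056, -0.155, -0.76, -0.004, 0.007, -0.003] mm 156 -> [ 390. -150.  300.]
[0.334, -0.654, 0.0, -0.0, -0.0, -0.0] mm 147 -> [426.  -8. 300.]
[0.334, -0.654, 0.0, -0.0, -0.0, -0.0] mm 147 -> [462. 135. 300.]
```

```bash
python3 -m jog '0.056 -0.155 -0.76 0 0 0 1;0.056 -0.155 -0.76 0 0 0 1;0.056 -0.155 -0.76 0 0 0 1;0.056 -0.155 -0.76 0 0 0 1'
python3 -m jog '0.334 -0.654 0 0 0 0 1;0.334 -0.654 0 0 0 0 1;0.334 -0.654 0 0 0 0 1;0.334 -0.654 0 0 0 0 1'
python3 - <<'E'
from h import *
i=get_image('top');j=get_image('side')
cv2.imwrite('pics/3.png',np.hstack([cv2.resize(i[160:330,180:380],(400,340)),cv2.resize(j[120:290,200:400],(400,340))])[...,::-1])
for n in('top','side'):
  for t in ('bowl','lever_pad','lever_axis'):print(n,t,[(d['confidence'],np.round(w(n,d['xyz']),1)) for d in pinpoint(t,n)[:3]])
  for d in outline_of('lever_pad',n)[:2]:
    v,u=np.nonzero(d['mask']);print(d['confidence'],len(u),ray(n,[[u.mean(),v.mean()]],222))
print(get_obs()['ee_pos'])
plan([([462,135,300],rot(.225))])
E
```

```text
t: 16.6
ee_pos: [393.7, -150.6, 305.5]
orientation: [3.116, 0.352, 0.014]
ft_force: [0.1, 0.0, -0.6]
width: 51.2
grasp_force: 0.0
t: 17.0
ee_pos: [427.7, -3.9, 299.1]
orientation: [-3.12, -0.36, 0.001]
ft_force: [-0.0, -0.2, 0.8]
width: 19.3
grasp_force: 0.0
top bowl [(0.87, array([ 524.8, -147.5,   -2.8])), (0.47, array([409.8, 207.8,   0.9]))]
top lever_pad [(0.65, array([460.3, 133.3, 223.8]))]
top lever_axis [(0.66, array([498.1, -25.6, 159.9]))]
0.94 311 [[479.32724823  52.57911542 222.        ]]
0.47 526 [[ 394.33596008 -147.0707515   222.        ]]
side bowl [(0.58, array([ 525.2, -150.9,   -0.6]))]
side lever_pad [(0.96, array([464.2, 137.4, 225.5]))]
side lever_axis [(0.71, array([503.3, -26.3, 161.2])), (0.53, array([ 3.861e+02, -1.440e+02,  3.000e-01]))]
0.83 569 [[474.07296093  99.93836433 222.        ]]
[427.49403505  -8.45901411 299.8567282 ]
[0.327, -0.661, -0.001, 0.001, 0.001, -0.004] mm 148 -> [462. 135. 300.]
```

View pics/3.png

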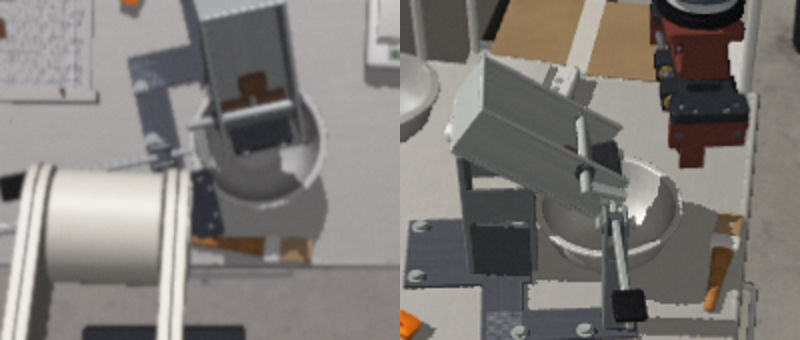

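The bowl stands under the mouth, centred on the chute, and the pad is free at about (462,135,224). Now moving above the pad and down.

```bash
python3 -m jog '0.327 -0.665 0 0 0 0 1;0.327 -0.665 0 0 0 0 1;0.327 -0.665 0 0 0 0 1;0.327 -0.665 0 0 0 0 1;0.327 -0.665 0 0 0 0 1;0.327 -0.665 0.12 0 0 0 1;0.327 -0.665 0.22 0 0 0 1;0.327 -0.665 0.22 0 0 0 1'
python3 - <<'E'
from h import *
j=get_image('side')
a,b=cv2.resize(j[120:320,240:400],(480,600)),0
cv2.imwrite('pics/4.png',a[...,::-1])
plan([([461.8,136,258],rot(.225))])
print(px('side',[[461.8,136,225],get_obs()['ee_pos']-np.array([0,0,17])]))
E
```

```text
t: 18.3
ee_pos: [459.8, 134.6, 253.7]
orientation: [3.121, 0.349, -0.008]
ft_force: [0.1, 0.6, 0.7]
width: 0.2
grasp_force: 0.0
[0.006, -0.004, -0.015, 0.001, 0.006, -0.005] mm 3 -> [462. 136. 258.]
[[315.18718763 271.13108937]
 [316.01048267 265.86755736]]
```

View pics/4.png

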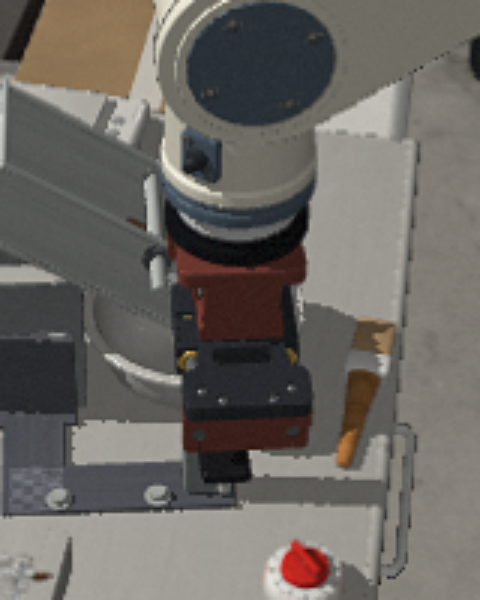

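The closed fingers are directly above the pad (crop (224,460)). Pressing smoothly.

```bash
python3 -m jog '0 -0.005 0.04 0 0 0 1;0 -0.01 0.08 0 0 0 1;0 -0.01 0.11 0 0 0 1;0 -0.01 0.14 0 0 0 1;0 -0.01 0.17 0 0 0 1;0 -0.01 0.2 0 0 0 1;0 -0.01 0.23 0 0 0 1;0 -0.01 0.25 0 0 0 1'
python3 - <<'E'
from h import *
print(get_obs()['ee_pos'],get_obs()['ft_force'])
plan([([461.8,136,165],rot(.225))])
E
```

```text
t: 19.15
ee_pos: [461.3, 138.7, 205.3]
orientation: [3.122, 0.352, -0.001]
ft_force: [-1.2, 2.4, 3.8]
width: 0.4
grasp_force: 1.4
[461.2854395  138.70293836 205.31086848] [-1.23786084  2.44674875  3.76279512]
[-0.0, 0.014, 0.202, 0.0, 0.001, -0.001] mm 40 -> [462. 136. 165.]
```

```bash
python3 -m jog '0 0 0.03 0 0 0 1;0 0 0.065 0 0 0 1;0 0.003 0.1 0 0 0 1;0 0.005 0.135 0 0 0 1;0 0.007 0.165 0 0 0 1;0 0.01 0.19 0 0 0 1;0 0.01 0.205 0 0 0 1;0 0.01 0.21 0 0 0 1'
python3 -m jog '0 0 0.01 0 0 0 1;0 0 0.01 0 0 0 1;0 0 0.01 0 0 0 1;0 0 0.01 0 0 0 1;0 0 0.01 0 0 0 1;0 0 0.01 0 0 0 1;0 0 0.01 0 0 0 1;0 0 0.01 0 0 0 1'
python3 -m jog '0 0 0 0 0 0 1;0 0 0 0 0 0 1;0 0 0 0 0 0 1;0 0 0 0 0 0 1;0 0 0 0 0 0 1;0 0 0 0 0 0 1;0 0 0 0 0 0 1;0 0 0 0 0 0 1'
python3 - <<'E'
from h import *
i=get_image('top');j=get_image('side')
cv2.imwrite('pics/5.png',np.hstack([cv2.resize(i[160:310,230:380],(400,400)),cv2.resize(j[140:290,240:390],(400,400))])[...,::-1])
for n in('top','side'):
  for t in ('bowl','praline_a','flap'):print(n,t,[(d['confidence'],np.round(w(n,d['xyz']),1)) for d in pinpoint(t,n)[:12]])
E
```

```text
t: 19.95
ee_pos: [461.8, 136.4, 163.5]
orientation: [3.121, 0.352, -0.001]
ft_force: [0.5, 2.2, 3.7]
width: 0.5
grasp_force: 1.9
t: 20.75
ee_pos: [461.8, 136.5, 161.9]
orientation: [3.121, 0.352, -0.0]
ft_force: [0.8, -1.0, 3.3]
width: 0.3
grasp_force: 1.7
t: 21.55
ee_pos: [461.8, 136.6, 161.9]
orientation: [3.121, 0.352, -0.0]
ft_force: [1.1, -0.5, 3.8]
width: 0.5
grasp_force: 1.6
top bowl [(0.72, array([ 523.7, -149.3,   -1.1]))]
top praline_a [(0.56, array([734.5,  24.4,  11.9]))]
top flap [(0.7, array([ 549.8, -145. ,  169.2])), (0.18, array([ 6.534e+02, -1.164e+02,  4.000e-01]))]
side bowl [(0.94, array([ 526.5, -153.4,   -2.1]))]
side praline_a [(0.53, array([735.1,  22.9,  19.4]))]
side flap [(0.51, array([ 552.1, -148.9,  170.8]))]
```

View pics/5.png

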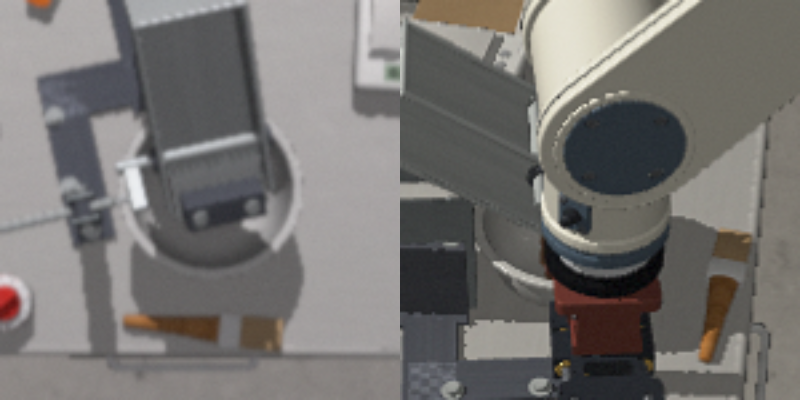

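The flap is up, the chute behind it is empty and no praline shows. I'll hold a little longer, then ease the lever up.

```bash
python3 -m jog '0 0 0 0 0 0 1;0 0 0 0 0 0 1;0 0 0 0 0 0 1;0 0 0 0 0 0 1;0 0 0 0 0 0 1;0 0 0 0 0 0 1;0 0 0 0 0 0 1;0 0 0 0 0 0 1'
python3 -m jog '0 0 -0.015 0 0 0 1;0 0 -0.035 0 0 0 1;0 0 -0.055 0 0 0 1;0 0 -0.075 0 0 0 1;0 0 -0.095 0 0 0 1;0 0 -0.115 0 0 0 1;0 0 -0.135 0 0 0 1;0 0 -0.155 0 0 0 1'
python3 -m jog '0 0 -0.02 0 0 0 1;0 0 -0.04 0 0 0 1;0 0 -0.06 0 0 0 1;0 0 -0.08 0 0 0 1;0 0 -0.1 0 0 0 1;0 0 -0.115 0 0 0 1;0 0 -0.13 0 0 0 1;0 0 -0.14 0 0 0 1'
python3 -m jog '0 0 -0.007 0 0 0 1;0 0 -0.014 0 0 0 1;0 0 -0.021 0 0 0 1;0 0 -0.028 0 0 0 1;0 0 -0.035 0 0 0 1;0 0 -0.042 0 0 0 1;0 0 -0.049 0 0 0 1;0 0 -0.056 0 0 0 1'
```

```text
t: 22.75
ee_pos: [461.7, 136.6, 161.8]
orientation: [3.121, 0.352, -0.0]
ft_force: [1.1, -0.4, 5.1]
width: 0.3
grasp_force: 1.6
t: 23.55
ee_pos: [461.6, 136.3, 193.1]
orientation: [3.121, 0.352, -0.001]
ft_force: [-0.6, -1.1, 1.5]
width: 0.5
grasp_force: 1.1
t: 24.35
ee_pos: [461.8, 136.6, 221.1]
orientation: [3.121, 0.352, -0.0]
ft_force: [0.3, -0.1, 0.9]
width: 0.8
grasp_force: 0.5
t: 25.15
ee_pos: [461.7, 136.6, 232.1]
orientation: [3.121, 0.352, -0.0]
ft_force: [-0.2, -0.6, 0.8]
width: 0.6
grasp_force: 0.3
```

Slower still through the point of closing (TCP z about 245).

```bash
python3 -m jog '0 0 -0.006 0 0 0 1;0 0 -0.012 0 0 0 1;0 0 -0.018 0 0 0 1;0 0 -0.024 0 0 0 1;0 0 -0.03 0 0 0 1;0 0 -0.036 0 0 0 1;0 0 -0.042 0 0 0 1;0 0 -0.048 0 0 0 1'
python3 -m jog '0 0 -0.006 0 0 0 1;0 0 -0.012 0 0 0 1;0 0 -0.018 0 0 0 1;0 0 -0.024 0 0 0 1;0 0 -0.03 0 0 0 1;0 0 -0.036 0 0 0 1;0 0 -0.042 0 0 0 1;0 0 -0.048 0 0 0 1'
python3 -m jog '0 0 -0.03 0 0 0 1;0 0 -0.08 0 0 0 1;0 0 -0.2 0 0 0 1;0 0 -0.4 0 0 0 1;0 0 -0.4 0 0 0 1'
python3 -m jog '-0.3 -0.9 0 0 0 0 1;-0.3 -0.9 0 0 0 0 1;-0.3 -0.9 0 0 0 0 1;-0.3 -0.9 0 0 0 0 1;-0.3 -0.9 0 0 0 0 1;-0.3 -0.9 0 0 0 0 1'
python3 - <<'E'
from h import *
i=get_image('top');j=get_image('side')
cv2.imwrite('pics/6.png',np.hstack([cv2.resize(i[160:310,180:380],(400,300)),cv2.resize(j[140:290,240:390],(400,300))])[...,::-1])
for n in('top','side'):
  for t in ('bowl','praline_a','flap','lever_pad','timer','thermometer','brush'):print(n,t,[(d['confidence'],np.round(w(n,d['xyz']),1)) for d in pinpoint(t,n)[:4]])
E
```

```text
t: 25.95
ee_pos: [461.7, 136.6, 241.7]
orientation: [3.121, 0.352, -0.0]
ft_force: [0.2, 0.1, 0.1]
width: 0.6
grasp_force: 0.2
t: 26.75
ee_pos: [461.8, 136.6, 251.3]
orientation: [3.121, 0.352, -0.0]
ft_force: [-0.2, 1.2, -0.0]
width: 0.7
grasp_force: 0.0
t: 27.25
ee_pos: [464.5, 137.4, 336.8]
orientation: [-3.121, -0.352, -0.014]
ft_force: [1.0, 0.4, 1.0]
width: 0.4
grasp_force: 0.0
t: 27.85
ee_pos: [362.8, 299.2, 331.3]
orientation: [3.121, 0.356, -0.0]
ft_force: [0.7, 0.4, -0.1]
width: 0.6
grasp_force: 0.0
top bowl [(0.77, array([ 522.7, -147.8,   -1.7])), (0.31, array([410.3, 205.4,  -1.3]))]
top praline_a [(0.64, array([412. ,  55.9,  -3.1])), (0.55, array([734.4,  24.7,  11.1])), (0.45, array([ 510.8, -153.1,   10.4]))]
top flap [(0.68, array([ 548.3, -144.5,  169.3]))]
top lever_pad [(0.6, array([458.5, 135.5, 221.8]))]
top timer [(0.76, array([411.8,  57.9,  -4.8])), (0.69, array([410.4, 208.7,   1.5])), (0.32, array([458.2, 132.9, 224.2]))]
top thermometer [(0.73, array([411. , 206.9,   1. ]))]
top brush []
side bowl []
side praline_a [(0.65, array([735.6,  23.6,  16.7])), (0.44, array([ 528.1, -128.6,   11.7])), (0.42, array([ 514.2, -156.4,    7.4])), (0.39, array([ 549.7, -164. ,    6.7]))]
side flap [(0.8, array([ 554.9, -146.7,  171.6]))]
side lever_pad [(0.91, array([463.3, 134.8, 224.6]))]
side timer [(0.77, array([410.4,  52.9,  -4.5]))]
side thermometer [(0.63, array([413.6, 205.2,   3.6]))]
side brush []
```

View pics/6.png

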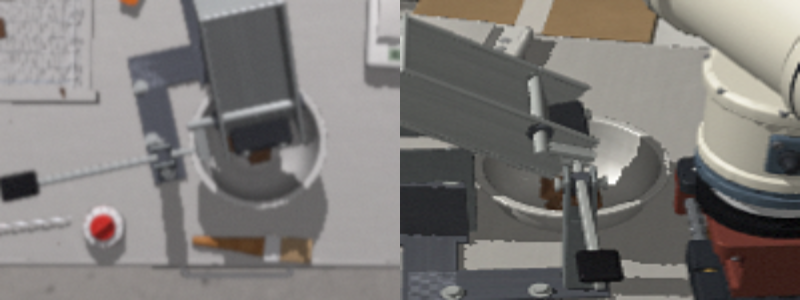

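The chute is empty and the flap is shut. The side camera reports three pralines inside the bowl (brown at crop (260,155) top, (555,190) side), the timer and thermometer measure where they were, the brush looks unmoved in the picture, and the hand is clear.

```bash
python3 -c "
from workcell import *
print(close_job())"
```

```text
the job is handed in; nothing more can be done
None
```

The job is handed in at about 28 s of the 64 s allowed: the bowl stands under the chute against its stand, the cameras show all three pralines in it, the flap was eased shut under the finger, and the other things look unmoved.

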